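# Build up a three-phase choke

### The arm

A 6-joint arm with a two-finger parallel gripper is mounted at the origin on a cart in front of the work surface, level with it; the furniture and walls round the work are solid. World frame = base frame: x ahead of the robot, y to its left, z up, the work surface at z = 0. Lengths are in m, angles in rad, forces in N, time in s.
With the tool pointing down it reaches from about 0.375 to 0.9 m from the base axis. Payload 3.1 kg.
Tool frame: the origin (TCP) lies between the finger pads; the fingertips stand manip.finger_overhang ahead of it and the grasp point (between the pads) lies 5 mm behind it (manip.finger_overhang is the distance from the TCP to the fingertips, in m); z points along the fingers, y is the line along which they close (so a half turn about z gives the same grasp; the last joint's range is limited). The gripper opens to 85 mm and grips with 20 to 120 N. Pads are 22 mm wide; open, the fingers measure 114 mm over their backs; the gripper's body (76 mm by 85 mm) begins 54 mm behind the grasp point. The pads swing forward as they close: fully open they stand 13 mm farther back than shut.
Start: joints at [-1.345, 0.527, 1.433, -0, 1.181, -0.178], TCP at [0.246, -0.575, 0.245] pointing down, gripper open.
Joint ranges: [-3.08, 3.08], [-0.75, 2.2], [0.22, 2.44], [-1.43, 4.57], [0, 2.65], [-2.85, 2.85]. Speed limits (rad/s): [2.79, 2.79, 3.14, 3.14, 3.14, 3.14].

### API

Orientations are given as a unit quaternion [x, y, z, w].
In Python, from station import manip gives the robot as it stands.
- The arm moves only by the tool drive_tool, never from a script. Its argument "plan" is a list of rows, each a list of 7 numbers: the shift along the tool's x, y, z in m, then the turn, a rotation vector about the tool's x, y, z in degrees, then the opening, from -1 (shut) to 1 (fully open). In form: [[x, y, z, wx, wy, wz, gripper], ...]. A call has 1 to 10 rows; each row shifts and turns the commanded pose from where the row before left it, along the tool's axes as they then stand; what a row does not reach is not made up. A row lasts 1/10 s, in which the tool goes at most 50 mm and 8.59 degrees, less where a joint would pass 70% of its speed; a pose out of reach is approached as far as the arm can. A call is refused whole if a number of a shift passes 0.05 or a number of a turn 8.59, either way. A call with a gripper value outside its range is refused whole. The fingers move at their own pace and stop on an object; "newtons" is the grip in N (left out, the last holds). Time passes only in rows, so rows that do not move let the fingers close. It gives the time, the measured TCP pose, the force, the opening and the grip force at its end, in the units of the state.
- manip.sense(): the state, without advancing time (a new reading comes with each control period).
- manip.snapshot(name): name is "scene" or "top" or "wrist"; returns a dict with "image" (400x640x3 uint8, red, green, blue), "z_map" (400x640 float32, m along the optical axis (not along the pixel's ray), 0 where there is no reading), "fov_y" (degrees; the focal length in pixels is half the picture's height over the tangent of half this angle, whatever the lens; pixels are square), "cx", "cy" (the principal point, pixels), "k1" (the pictures are not rectified: a ray, as slopes to the right and down, at radius r is drawn at 1 + k1 r^2 times it, then the intrinsics apply), "extrinsics" (4x4, takes a point from camera to world coordinates); the wrist camera has in their place "mount" (4x4, takes a point from camera to tool coordinates, whose origin is the TCP and whose axes are the flange's). Camera axes: x right, y up, looking along -z (the intrinsics and any distortion apply to the point x, -y, -z); pixel columns grow to the right and rows downward; lengths in m; the calibration is good to about 2 mm. A picture is of the moment at which its call begins: read the wrist's pose just before it.
- manip.sign_off(): hands the job in; it is judged then, once.
The state is a dict: "t": time; "q": joint angles; "qd": joint speeds; "tau": joint torques, N m; "tcp_pos": TCP position; "tool_rot": TCP orientation; "force": force on the tool from outside, world axes, zero at the start; "ft_torque": the same for the moment, N m; "finger_gap": opening from 0.0 (shut) to 1.0 (fully open); "gripper_force": force on a finger pad.
Only numpy, scipy, OpenCV 4.12 (cv2) and the standard library are available. Lean on these libraries where they do the work, as an engineer would, in place of code of your own. Each camera call takes 0.05 s, during which the arm holds its last target. There are 200 camera calls.

### The job

Assemble the three-phase choke: slip the red coil over the limb next to the black terminal block, the blue coil over the limb next to the brass earth stud and the yellow coil over the limb between them, each all the way down, then close the core by laying the loose laminated bar on top across all three limbs, in line with them and flush at the ends. Leave the black spare coil, the tweezers and the flux tin where they are.

Things in the scene. Friction and masses are not known exactly. Their poses are not given: they have to be found in the camera images.
- core: choke core, bolted down: green base plate 52 (x) x 204 (y) x 8 mm, on it a laminated steel E, three limbs standing up in a row along y. Origin: centre of the plate's underside, on the bench; z up. Limbs 24 (x) x 18 (y) mm, at y = -50, 0 and +50 mm, rise from a shoulder 26 mm above the origin (44 x 142 mm) to flat tops at 76 mm
- terminal_block: black terminal block with brass screws, 40 (x) x 18 (y) x 22 mm, fixed on the core's base plate beyond one end limb, at y = +90 or -90 mm in the core's frame (either end). Origin: centre of its underside, on top of the base plate; axes as the core's
- earth_stud: brass earth stud on a small steel pad, 24 (x) x 18 (y) x 21 mm, fixed at the other end of the base plate, 90 mm from its middle. Origin: centre of its underside; axes as the core's
- coil_red: red: wound coil, 50 (x) x 42 (y) x 44 mm high, upright, flat sides: copper wire on a bobbin with a hole right through, 30 (x) x 24 (y) mm, both mouths flared 3 mm; 160 g. Origin: centre of underside, z up. Slips over a limb (3 mm play all round), its x along the core's x, either way round; home, it rests on the shoulder, 8 mm from the next coil, and the limb shows 6 mm above it
- coil_yellow: yellow: wound coil, 50 (x) x 42 (y) x 44 mm high, upright, flat sides: copper wire on a bobbin with a hole right through, 30 (x) x 24 (y) mm, both mouths flared 3 mm; 160 g. Origin: centre of underside, z up. Slips over a limb (3 mm play all round), its x along the core's x, either way round; home, it rests on the shoulder, 8 mm from the next coil, and the limb shows 6 mm above it
- coil_blue: blue: wound coil, 50 (x) x 42 (y) x 44 mm high, upright, flat sides: copper wire on a bobbin with a hole right through, 30 (x) x 24 (y) mm, both mouths flared 3 mm; 160 g. Origin: centre of underside, z up. Slips over a limb (3 mm play all round), its x along the core's x, either way round; home, it rests on the shoulder, 8 mm from the next coil, and the limb shows 6 mm above it
- coil_black: spare on an untaped black bobbin, otherwise of the same shape and size as the coloured coils; not part of this job
- yoke: loose bar of laminated steel, 24 (x) x 118 (y) x 18 mm, lying flat. Origin: centre of its underside; y along its length, z up. As long and as wide as the row of limbs. 0.36 kg, varies
- tweezers: steel tweezers lying on the bench, 16 (x) x 121 (y) x 8 mm; origin: centre of the underside; to be left alone
- flux_tin: round white tin with a red mark on the lid, 63 mm across, 22 mm high; origin: centre of the underside; to be left alone
Things that resemble listed ones, but are neither listed nor needed, are in the scene too. What is shaped like the coil_red but turquoise is not meant.

How it is judged:
At the end, for the whole second after the job is handed in: Red coil on the limb by the terminal block, yellow on the middle one, blue by the earth stud, each upright on the shoulder (height within 4 mm); the bar flat on the limb tops (3 mm), within 7 mm across and 8 mm along the row, 0.12 rad of parallel; all at rest (horizontal distance between coil_red and terminal_block between 0.033 and 0.047 m and x of coil_red in the frame of core between -0.006 and 0.006 m and z of coil_red in the frame of core between 0.022 and 0.03 m and angle between each of coil_red, coil_yellow, coil_blue's own z axis and vertical below 0.1 rad and linear speed of each of coil_red, coil_yellow, coil_blue, yoke below 0.02 m/s and horizontal distance between coil_yellow and terminal_block between 0.083 and 0.097 m and x of coil_yellow in the frame of core between -0.006 and 0.006 m and z of coil_yellow in the frame of core between 0.022 and 0.03 m and horizontal distance between coil_blue and terminal_block between 0.133 and 0.147 m and x of coil_blue in the frame of core between -0.006 and 0.006 m and z of coil_blue in the frame of core between 0.022 and 0.03 m and x of yoke in the frame of core between -0.007 and 0.007 m and y of yoke in the frame of core between -0.008 and 0.008 m and z of yoke in the frame of core between 0.073 and 0.079 m and angle between the y axis of yoke and the y axis of core, either way round below 0.12 rad and angle between yoke's own z axis and vertical below 0.05 rad); the robot touches nothing.
It fails at once if the black spare coil is shifted (distance of coil_black from where it was at the start of the episode above 0.015 m).
It fails at once if the pair of tweezers is shifted (distance of tweezers from where it was at the start of the episode above 0.015 m).
It fails at once if the flux tin is shifted (distance of flux_tin from where it was at the start of the episode above 0.015 m).
It also fails if it takes over 112 s, if anything falls off the work surface, if the arm or the gripper's body presses on something with over 40 N, if the wrist force passes 120 N, or if a joint passes its speed limit or range.

## Working session

There is one attempt and no reset: what is moved stays moved. The work goes in short steps, Python scripts to look and compute and a tool call to move; the robot and the scene stay as the last step left them, time stands still between calls to the robot, and variables do not carry over. Pictures are saved under pics/ and viewed, at most 14 in all, crops included, and the job is handed in when it is done.

Besides the shell and the picture viewer there is one more tool, called after "Emit:" as name([rows], argument=value, ...), one row to a line, values as JSON. drive_tool: Moves the arm, as the interface text tells. Its arguments: {"type":"object","properties":{"plan":{"type":"array"},"newtons":{"type":"number"}},"required":["plan"]}

```bash
ls; mkdir -p pics; cat > h.py <<'E'
import numpy as np, cv2
from station import manip
from scipy.spatial.transform import Rotation as R
def snap(n):
    s=manip.sense(); d=manip.snapshot(n); 
    if 'mount' in d:
        T=np.eye(4);T[:3,:3]=R.from_quat(s['tool_rot']).as_matrix();T[:3,3]=s['tcp_pos'];d['extrinsics']=T@np.array(d['mount'])
    return d
def save(d,f,box=None,k=1):
    im=d['image'][...,::-1]
    if box: im=im[box[1]:box[3],box[0]:box[2]]
    cv2.imwrite('pics/'+f,cv2.resize(im,None,fx=k,fy=k,interpolation=cv2.INTER_CUBIC))
def rays(d,uv):
    f=200/np.tan(np.radians(d['fov_y'])/2)
    uv=np.atleast_2d(np.array(uv,float)); K=np.array([[f,0,d['cx']],[0,f,d['cy']],[0,0,1]])
    p=cv2.undistortPoints(uv.reshape(-1,1,2),K,np.array([d['k1'],0,0,0.])).reshape(-1,2)
    return np.c_[p[:,0],-p[:,1],-np.ones(len(p))]
def cloud(d):
    v,u=np.mgrid[:400,:640]; r=rays(d,np.c_[u.ravel(),v.ravel()])
    P=r*d['z_map'].reshape(-1,1); E=np.array(d['extrinsics'])
    W=P@E[:3,:3].T+E[:3,3]; W[d['z_map'].ravel()==0]=np.nan
    return W.reshape(400,640,3)
def atz(d,uv,z):
    E=np.array(d['extrinsics']); r=rays(d,uv)@E[:3,:3].T; o=E[:3,3]
    return o+r*((z-o[2])/r[:,2:])
E
python3 - <<'E'
from h import *
print(manip.finger_overhang, manip.sense())
for n in('top','scene'):
    d=snap(n); save(d,n+'0.png',None,1.25); print(n,d['fov_y'],d['k1'],np.round(d['extrinsics'],3).tolist())
    np.savez(n+'0.npz',**d)
E
```

```text
pics
0.014 {'t': 0.0, 'q': array([-1.34549190e+00,  5.28463459e-01,  1.43391887e+00, -1.52532588e-05,
        1.18138844e+00, -1.78517966e-01]), 'qd': array([ 0.00092484,  0.00056344,  0.00187537,  0.00101564, -0.00198846,
        0.00119102]), 'tau': array([ 1.14397491e-03, -4.42340362e+01, -1.78024757e+01, -2.37701415e-04,
        8.57245177e-03, -1.21282866e-05]), 'tcp_pos': array([ 0.24544095, -0.57403725,  0.24432998]), 'tool_rot': array([ 9.79683929e-01,  2.00544791e-01, -3.25248817e-05, -1.08859742e-03]), 'force': array([ 0.09738097, -0.11795051, -0.75237448]), 'ft_torque': array([-0.0064593 ,  0.04762031,  0.03087763]), 'gripper_force': 0.0, 'finger_gap': 1.0020882051858848}
top 54.81008338161825 -0.08122473905696195 [[0.004, 0.995, -0.1, 0.482], [-1.0, 0.006, 0.022, 0.176], [0.022, 0.1, 0.995, 0.898], [0.0, 0.0, 0.0, 1.0]]
scene 55.788509776651196 -0.01709651765374642 [[-0.669, 0.398, -0.627, 0.01], [-0.743, -0.34, 0.577, 0.678], [0.017, 0.852, 0.523, 0.493], [0.0, 0.0, 0.0, 1.0]]
```

View pics/top0.png

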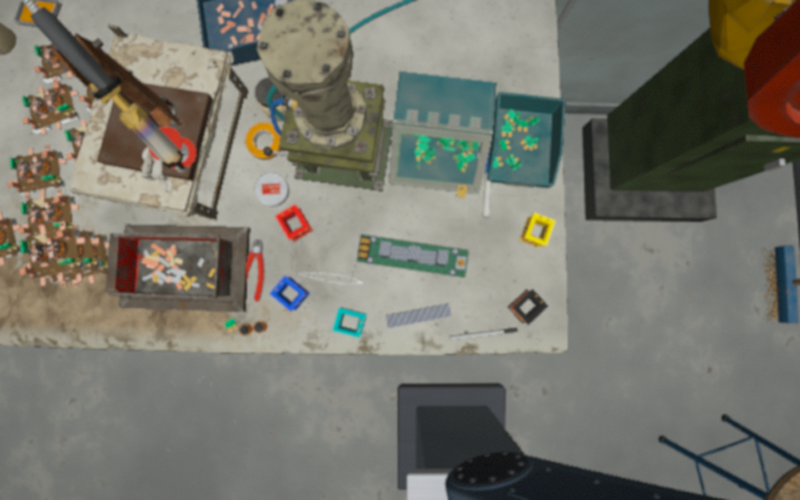

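View pics/scene0.png

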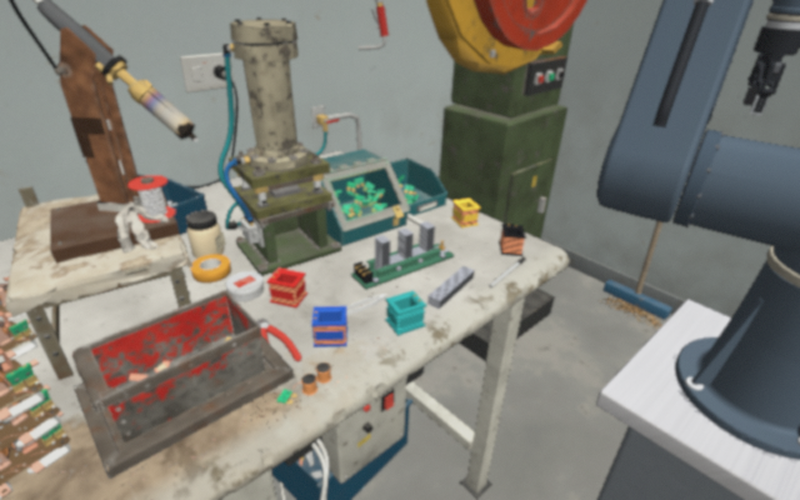

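```bash
cat > m.py <<'E'
from h import *
d=dict(np.load('top0.npz')); C=cloud(d)
def fit(name,u,v,r,z0,z1,px=None):
    u,v=u/1.25,v/1.25; r/=1.25
    P=C[int(v-r):int(v+r),int(u-r):int(u+r)].reshape(-1,3); P=P[(P[:,2]>z0)&(P[:,2]<z1)]
    c,s,a=cv2.minAreaRect((P[:,:2]*1000).astype(np.float32))
    print(name,len(P),'c',np.round(c,1),'size',np.round(s,1),'ang',round(a,1),'zmed',np.round(np.median(P[:,2])*1000,1))
for n,u,v in(('red',293,222),('blue',290,292),('yellow',538,230),('black',527,305),('turq',350,321)): fit(n,u,v,28,.038,.05)
fit('yoke',418,315,40,.012,.022)
fit('limbs',412,255,45,.07,.08)
fit('shoulder',412,255,45,.022,.03)
fit('plate',412,255,62,.005,.011)
fit('plateall',412,255,62,.005,.09)
fit('tin',271,190,22,.015,.03)
fit('tb',365,247,16,.024,.04)
fit('stud',461,262,12,.018,.04)
fit('bench',600/1.25,280/1.25,20,-.05,.05)
for x in (330,278),(258,270),(255,290),(485,332),(487,200),(462,190),(400,110),(440,185),(340,180),(240,265),(265,140):print(x,np.round(C[int(x[1]/1.25),int(x[0]/1.25)],3))
save(d,'crop1.png',(185,150,455,280),2.95)
E
python3 m.py
```

```text
red 275 c [604.1 368. ] size [48.7 42.5] ang 31.3 zmed 43.3
blue 303 c [476.1 372.9] size [50.8 43.1] ang 51.8 zmed 43.3
yellow 279 c [593.6 -78.3] size [43.2 48.8] ang 69.3 zmed 44.1
black 304 c [454.5 -58.3] size [43.1 50.9] ang 41.9 zmed 44.2
turq 298 c [425.8 263.5] size [50.7 42.7] ang 75.9 zmed 43.9
yoke 544 c [437.5 139.1] size [ 24.  117.8] ang 10.8 zmed 18.2
limbs 279 c [547.7 150.2] size [117.7  23.4] ang 81.8 zmed 76.1
shoulder 824 c [549.  158.8] size [159.4  44.1] ang 81.9 zmed 26.0
plate 588 c [525.6 155.1] size [213.4 183.4] ang 88.0 zmed 8.2
plateall 2358 c [548.5 153.8] size [213.3 229.9] ang 87.7 zmed 24.6
tin 561 c [667.7 414. ] size [61.3 60.4] ang 30.1 zmed 20.7
tb 131 c [558.3 228.3] size [39.1 42.7] ang 82.0 zmed 26.4
stud 34 c [538.9  79.5] size [33.8 32.9] ang 32.0 zmed 26.2
bench 1017 c [609.2  23.7] size [75.1 74.8] ang 90.0 zmed 0.4
(330, 278) [ 0.505  0.303 -0.   ]
(258, 270) [0.518 0.439 0.001]
(255, 290) [ 0.481  0.443 -0.001]
(485, 332) [0.407 0.016 0.006]
(487, 200) [0.651 0.012 0.012]
(462, 190) [0.661 0.065 0.053]
(400, 110) [0.781 0.175 0.124]
(440, 185) [0.671 0.102 0.046]
(340, 180) [0.687 0.287 0.012]
(240, 265) [0.526 0.467 0.015]
(265, 140) [ 0.768  0.435 -0.001]
```

View pics/crop1.png

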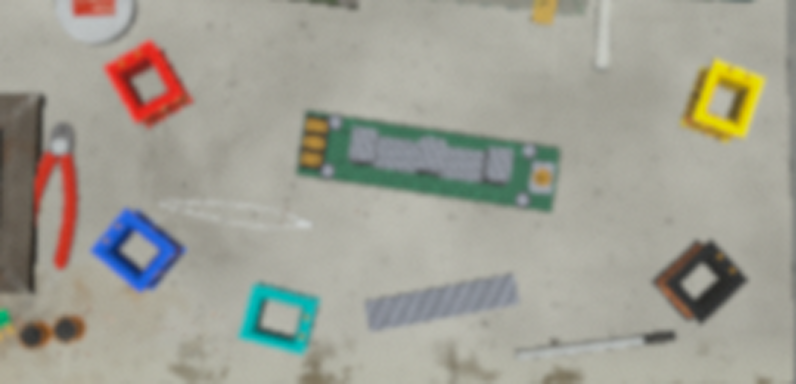

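```bash
cat >> h.py <<'E'
def plan(x,y,z,yaw,n,g,start=None):
    """print n rows from the current (or given) pose to x,y,z (m), yaw deg, tool down"""
    if start is None:
        s=manip.sense(); M=R.from_quat(s['tool_rot']).as_matrix(); p=np.array(s['tcp_pos']); y0=np.degrees(np.arctan2(M[1,0],M[0,0]))
    else: p=np.array(start[:3]);y0=start[3]
    dy=yaw-y0; D=(np.array([x,y,z])-p)/n; out=[]; e=np.zeros(3)
    for i in range(n):
        a=np.radians(y0+dy*i/n); X=np.array([np.cos(a),np.sin(a),0]); Y=np.array([np.sin(a),-np.cos(a),0])
        t=D+e; r=np.round([t@X,t@Y,-t[2]],3 if i<n-1 else 4); e=t-(r[0]*X+r[1]*Y-r[2]*np.array([0,0,1]))
        out.append([*[float(q) for q in r],0,0,round(-dy/n,2),g])
    if start is None: print('at',np.round(p,4),round(y0,2))
    print(str(out).replace(' ',''))
    return [x,y,z,yaw]
E
python3 - <<'E'
from h import *
s=plan(.54,-.08,.25,69.3,13,1)
plan(.52,.15,.26,81.8,6,1,s)
E
```

```text
at [ 0.2455 -0.5741  0.2444] 23.14
[[0.036,-0.026,-0.0,0,0,np.float64(-3.55),1],[0.037,-0.024,-0.001,0,0,np.float64(-3.55),1],[0.039,-0.021,-0.0,0,0,np.float64(-3.55),1],[0.04,-0.019,-0.001,0,0,np.float64(-3.55),1],[0.041,-0.017,-0.0,0,0,np.float64(-3.55),1],[0.042,-0.014,-0.001,0,0,np.float64(-3.55),1],[0.043,-0.011,-0.0,0,0,np.float64(-3.55),1],[0.043,-0.009,-0.0,0,0,np.float64(-3.55),1],[0.044,-0.005,-0.001,0,0,np.float64(-3.55),1],[0.044,-0.004,-0.0,0,0,np.float64(-3.55),1],[0.044,-0.0,-0.001,0,0,np.float64(-3.55),1],[0.044,0.002,-0.0,0,0,np.float64(-3.55),1],[0.0444,0.0053,-0.0006,0,0,np.float64(-3.55),1]]
[[0.035,-0.017,-0.002,0,0,-2.08,1],[0.035,-0.015,-0.001,0,0,-2.08,1],[0.036,-0.014,-0.002,0,0,-2.08,1],[0.036,-0.013,-0.002,0,0,-2.08,1],[0.037,-0.011,-0.001,0,0,-2.08,1],[0.0369,-0.0106,-0.002,0,0,-2.08,1]]
```

Emit:
drive_tool([
  [0.036,-0.026,0,0,0,-3.55,1],
  [0.037,-0.024,-0.001,0,0,-3.55,1],
  [0.039,-0.021,0,0,0,-3.55,1],
  [0.04,-0.019,-0.001,0,0,-3.55,1],
  [0.041,-0.017,0,0,0,-3.55,1],
  [0.042,-0.014,-0.001,0,0,-3.55,1],
  [0.043,-0.011,0,0,0,-3.55,1],
  [0.043,-0.009,0,0,0,-3.55,1],
  [0.044,-0.005,-0.001,0,0,-3.55,1],
  [0.044,-0.004,0,0,0,-3.55,1],
])

```text
t: 1.1
tcp_pos: [0.4726, -0.1928, 0.2492]
tool_rot: [0.871, 0.491, 0.0, -0.0]
force: [-0.2, -1.3, -0.9]
finger_gap: 1.0
gripper_force: 0.0
```

Emit:
drive_tool([
  [0.044,0,-0.001,0,0,-3.55,1],
  [0.044,0.002,0,0,0,-3.55,1],
  [0.044,0.005,-0.001,0,0,-3.55,1],
  [0.035,-0.017,-0.002,0,0,-2.08,1],
  [0.035,-0.015,-0.001,0,0,-2.08,1],
  [0.036,-0.014,-0.002,0,0,-2.08,1],
  [0.036,-0.013,-0.002,0,0,-2.08,1],
  [0.037,-0.011,-0.001,0,0,-2.08,1],
  [0.037,-0.011,-0.002,0,0,-2.08,1],
  [0,0,0,0,0,0,1],
])

```text
t: 2.1
tcp_pos: [0.5181, 0.1534, 0.2612]
tool_rot: [0.754, 0.657, 0.0, -0.001]
force: [0.2, -0.4, -0.1]
finger_gap: 1.002
gripper_force: 0.0
```

```bash
python3 - <<'E'
from h import *
s=manip.sense();print(s['t'],s['tcp_pos'],s['tool_rot'],s['qd'].round(3))
d=snap('wrist'); np.savez('w1.npz',**d); save(d,'w1.png',None,1.25)
print(np.round(d['mount'],3),d['fov_y'],d['k1'])
C=cloud(d)
def fit(n,z0,z1,cx=.548,cy=.15,r=.09):
    P=C.reshape(-1,3);P=P[(P[:,2]>z0)&(P[:,2]<z1)&(np.hypot(P[:,0]-cx,P[:,1]-cy)<r)]
    c,s,a=cv2.minAreaRect((P[:,:2]*1000).astype(np.float32)); print(n,len(P),np.round(c,1),np.round(s,1),round(a,2),np.median(P[:,2]))
fit('limbs',.07,.08,r=.07)
fit('sh',.022,.028,r=.08)
fit('l0',.07,.08,r=.02); fit('l+',.07,.08,.555,.2,.02); fit('l-',.07,.08,.541,.1,.02)
E
```

```text
2.1 [0.51811049 0.15342273 0.26118108] [ 7.54164668e-01  6.56684714e-01  2.05157108e-04 -8.93709599e-04] [-0.068  0.004  0.008 -0.059 -0.011 -0.023]
[[-0.001  0.955  0.295  0.076]
 [ 1.     0.     0.001 -0.   ]
 [ 0.001  0.295 -0.955 -0.128]
 [ 0.     0.     0.     1.   ]] 65.07260325256549 -0.02697972621978268
limbs 1231 [547.9 151.7] [117.2  23.3] 81.82 0.07496175590700821
sh 2536 [547.9 152.2] [140.2  44.1] 81.9 0.02500391679604816
l0 416 [547.9 152.1] [18.5 23.2] 82.08 0.07499681838653707
l+ 448 [555.  201.1] [17.3 23.3] 81.9 0.07497867933698946
l- 367 [540.8 102.9] [18.4 23. ] 82.7 0.07487876168938806
```

View pics/w1.png

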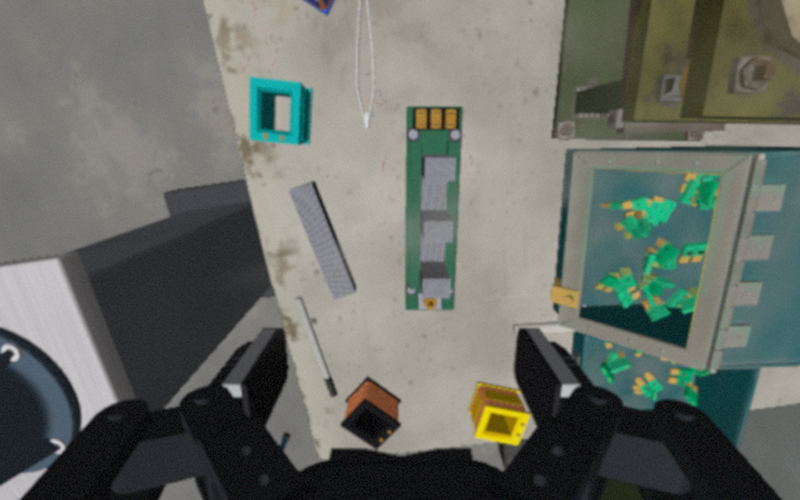

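```bash
cat >> h.py <<'E'
def wfit(cx,cy,r=.04,z0=.036,z1=.05,f=None):
    s=manip.sense(); print('t',s['t'],'tcp',np.round(s['tcp_pos'],4),'qd',np.abs(s['qd']).max().round(3),'F',s['force'].round(1))
    d=snap('wrist'); C=cloud(d)
    if f: save(d,f,None,1.25)
    P=C.reshape(-1,3);P=P[(P[:,2]>z0)&(P[:,2]<z1)&(np.hypot(P[:,0]-cx,P[:,1]-cy)<r)]
    c,s,a=cv2.minAreaRect((P[:,:2]*1000).astype(np.float32)); print(len(P),np.round(c,1),np.round(s,1),round(a,2),np.median(P[:,2])); return C
E
sed -i 's/round(-dy\/n,2)/float(round(-dy\/n,2))/' h.py
python3 - <<'E'
from h import *
plan(.568,-.144,.20,69.3,7,1)
E
```

```text
at [0.5186 0.1513 0.2611] 82.0
[[-0.041,0.013,0.009,0,0,1.81,1],[-0.04,0.014,0.008,0,0,1.81,1],[-0.04,0.015,0.009,0,0,1.81,1],[-0.039,0.017,0.009,0,0,1.81,1],[-0.039,0.018,0.009,0,0,1.81,1],[-0.039,0.019,0.008,0,0,1.81,1],[-0.0372,0.0205,0.0091,0,0,1.81,1]]
```

Emit:
drive_tool([
  [-0.041,0.013,0.009,0,0,1.81,1],
  [-0.04,0.014,0.008,0,0,1.81,1],
  [-0.04,0.015,0.009,0,0,1.81,1],
  [-0.039,0.017,0.009,0,0,1.81,1],
  [-0.039,0.018,0.009,0,0,1.81,1],
  [-0.039,0.019,0.008,0,0,1.81,1],
  [-0.037,0.02,0.009,0,0,1.81,1],
  [0,0,0,0,0,0,1],
  [0,0,0,0,0,0,1],
])

```text
t: 3.05
tcp_pos: [0.5664, -0.1479, 0.1995]
tool_rot: [0.825, 0.565, -0.0, -0.001]
force: [0.3, -0.4, 0.1]
finger_gap: 0.998
gripper_force: 0.0
```

```bash
python3 - <<'E'
from h import *
wfit(.594,-.078)
E
```

```text
t 3.05 tcp [ 0.5664 -0.1479  0.1995] qd 0.048 F [ 0.3 -0.4  0.1]
1931 [594.9 -77.7] [41.1 50.3] 68.77 0.043051960201833106
```

```bash
python3 - <<'E'
from h import *
s=plan(.5945,-.078,.12,69,3,1)
plan(.5945,-.078,.026,69,4,1,s)
E
```

```text
at [ 0.5664 -0.1465  0.1998] 68.98
[[0.025,0.001,0.027,0,0,-0.01,1],[0.024,0.0,0.026,0,0,-0.01,1],[0.025,0.0007,0.0268,0,0,-0.01,1]]
[[0.0,0.0,0.024,0,0,0.0,1],[0.0,0.0,0.023,0,0,0.0,1],[0.0,0.0,0.024,0,0,0.0,1],[0.0,0.0,0.023,0,0,0.0,1]]
```

Emit:
drive_tool([
  [0.025,0.001,0.027,0,0,0,1],
  [0.024,0,0.026,0,0,0,1],
  [0.025,0.001,0.027,0,0,0,1],
  [0,0,0.024,0,0,0,1],
  [0,0,0.023,0,0,0,1],
  [0,0,0.024,0,0,0,1],
  [0,0,0.023,0,0,0,1],
  [0,0,0,0,0,0,1],
  [0,0,0,0,0,0,1],
])

```text
t: 4.0
tcp_pos: [0.5953, -0.0764, 0.0266]
tool_rot: [0.823, 0.568, -0.0, -0.0]
force: [0.3, 0.1, 0.5]
finger_gap: 1.0
gripper_force: 0.0
```

Emit:
drive_tool([
  [0,0,0,0,0,0,-1],
  [0,0,0,0,0,0,-1],
  [0,0,0,0,0,0,-1],
  [0,0,0,0,0,0,-1],
  [0,0,0,0,0,0,-1],
], newtons=40)

```text
t: 4.5
tcp_pos: [0.5963, -0.0776, 0.0279]
tool_rot: [0.824, 0.567, 0.001, 0.001]
force: [-0.1, 0.1, 5.7]
finger_gap: 0.583
gripper_force: 43.1
```

```bash
python3 - <<'E'
from h import *
s=plan(.5955,-.077,.12,69,3,-1)
plan(.548,.151,.17,81.8,6,-1,s)
E
```

```text
at [ 0.5963 -0.0776  0.0279] 69.09
[[0.0,-0.0,-0.031,0,0,0.03,-1],[0.0,-0.001,-0.03,0,0,0.03,-1],[0.0002,0.0,-0.0311,0,0,0.03,-1]]
[[0.033,-0.021,-0.008,0,0,-2.13,-1],[0.033,-0.02,-0.009,0,0,-2.13,-1],[0.034,-0.018,-0.008,0,0,-2.13,-1],[0.035,-0.018,-0.008,0,0,-2.13,-1],[0.035,-0.015,-0.009,0,0,-2.13,-1],[0.0363,-0.0151,-0.008,0,0,-2.13,-1]]
```

Emit:
drive_tool([
  [0,0,-0.031,0,0,0,-1],
  [0,0,-0.03,0,0,0,-1],
  [0,0,-0.031,0,0,0,-1],
  [0.033,-0.021,-0.008,0,0,-2.13,-1],
  [0.033,-0.02,-0.009,0,0,-2.13,-1],
  [0.034,-0.018,-0.008,0,0,-2.13,-1],
  [0.035,-0.018,-0.008,0,0,-2.13,-1],
  [0.035,-0.015,-0.009,0,0,-2.13,-1],
  [0.036,-0.015,-0.008,0,0,-2.13,-1],
  [0,0,0,0,0,0,-1],
])

```text
t: 5.5
tcp_pos: [0.5462, 0.1545, 0.1694]
tool_rot: [0.754, 0.657, 0.001, -0.0]
force: [-0.1, -0.8, -1.5]
finger_gap: 0.58
gripper_force: 42.8
```

Emit:
drive_tool([
  [0,0,0,0,0,0,-1],
  [0,0,0,0,0,0,-1],
  [0,0,0,0,0,0,-1],
])

```text
t: 5.8
tcp_pos: [0.5479, 0.1489, 0.1679]
tool_rot: [0.756, 0.655, -0.0, -0.0]
force: [-0.8, -0.0, -2.0]
finger_gap: 0.578
gripper_force: 42.8
```

```bash
python3 - <<'E'
from h import *
x,y,_=manip.sense()['tcp_pos']
print(manip.sense()['finger_gap'],manip.sense()['tool_rot'])
C=wfit(x,y,.045,.178,.20,'w2.png')
P=C.reshape(-1,3);P=P[(P[:,2]>.07)&(P[:,2]<.08)];P=P[np.hypot(P[:,0]-.548,P[:,1]-.151)<.07]
print(cv2.minAreaRect((P[:,:2]*1000).astype(np.float32)),len(P))
E
```

```text
0.5780338899648079 [ 7.56049718e-01  6.54514103e-01 -3.21902044e-04 -1.00431208e-04]
t 5.8 tcp [0.5479 0.1489 0.1679] qd 0.005 F [-0.8 -0.  -2. ]
10439 [547.9 148. ] [44.  88.6] 82.16 0.18328725063684567
((548.2467041015625, 154.10635375976562), (113.47821044921875, 23.245065689086914), 81.72608947753906) 1698
```

View pics/w2.png

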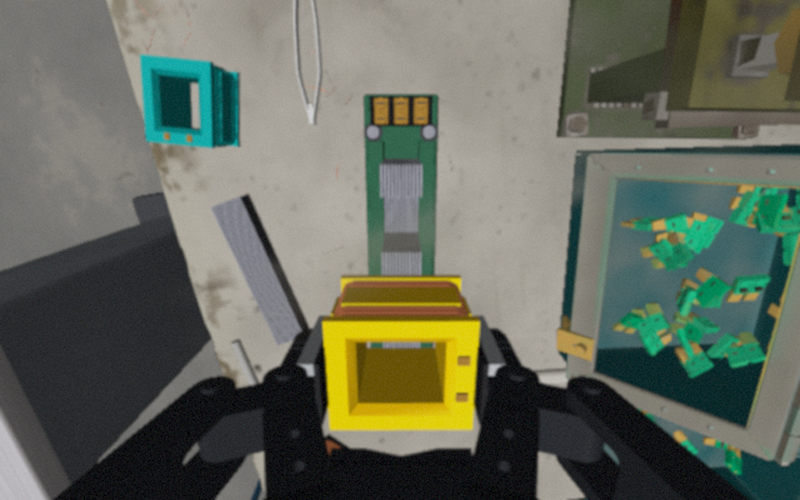

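```bash
cat >> h.py <<'E'
def rel(tx,ty,f=None,yaw=81.8,half=.018):
    """coil-in-hand centre along row dir (v) & across (u) vs target, same wrist picture; l+ limb also"""
    d=snap('wrist'); 
    if f: save(d,f,None,1.25)
    C=cloud(d).reshape(-1,3); a=np.radians(yaw); V=np.array([np.cos(a),np.sin(a)]);U=np.array([V[1],-V[0]])
    s=manip.sense()['tcp_pos']
    q=C[:,:2]-np.array([tx,ty]); u,v=q@U,q@V; z=C[:,2]
    m=(np.hypot(*(C[:,:2]-s[:2]).T)<.06); zt=s[2]+.0155
    m&=abs(z-zt)<.004
    us=(s[:2]-[tx,ty])@U; m&=abs(u-us)<half
    print('tcp u,v',np.round([us,(s[:2]-[tx,ty])@V],4),'z',s[2].round(4),'coil z',np.median(z[m]).round(4),'v range',np.round(np.percentile(v[m],[.5,99.5]),4),'mid',np.mean(np.percentile(v[m],[.5,99.5])).round(4))
    for vc in (-.05,0,.05):
        k=(abs(z-.0755)<.003)&(abs(v-vc)<.02)&(abs(u)<.03)
        if k.sum()>50: print('limb',vc,k.sum(),'u',np.percentile(u[k],[1,99]).round(4),'v',np.percentile(v[k],[1,99]).round(4))
E
python3 - <<'E'
from h import *
rel(.548,.151)
E
```

```text
tcp u,v [ 0.0003 -0.002 ] z 0.168 coil z 0.1828 v range [-0.0242  0.0187] mid -0.0028
limb -0.05 150 u [-0.0118  0.0112] v [-0.0538 -0.049 ]
limb 0 619 u [-0.0117  0.0113] v [-0.0044  0.01  ]
limb 0.05 897 u [-0.0116  0.0114] v [0.0419 0.0598]
```

Emit:
drive_tool([
  [0.0033,0,0.02,0,0,0,-1],
  [0,0,0.02,0,0,0,-1],
  [0,0,0.012,0,0,0,-1],
  [0,0,0,0,0,0,-1],
  [0,0,0.006,0,0,0,-1],
  [0,0,0.006,0,0,0,-1],
  [0,0,0.006,0,0,0,-1],
  [0,0,0,0,0,0,-1],
])

```text
t: 6.7
tcp_pos: [0.5478, 0.1534, 0.0977]
tool_rot: [0.755, 0.655, -0.0, -0.0]
force: [-1.3, 0.0, -2.0]
finger_gap: 0.577
gripper_force: 42.7
```

Emit:
drive_tool([
  [-0.0007,0,0.008,0,0,0,-1],
  [0,0,0.008,0,0,0,-1],
  [0,0,0.008,0,0,0,-1],
  [0,0,0.008,0,0,0,-1],
  [0,0,0.006,0,0,0,-1],
  [0,0,0.003,0,0,0,-1],
  [0,0,0,0,0,0,-1],
])

```text
t: 7.4
tcp_pos: [0.5478, 0.1528, 0.0567]
tool_rot: [0.755, 0.655, -0.0, -0.0]
force: [0.7, 0.4, -2.3]
finger_gap: 0.576
gripper_force: 42.7
```

Emit:
drive_tool([
  [0,0,0.002,0,0,0,-1],
  [0,0,0.0015,0,0,0,-1],
  [0,0,0,0,0,0,-1],
])

```text
t: 7.7
tcp_pos: [0.5483, 0.1528, 0.054]
tool_rot: [0.755, 0.655, 0.0, 0.0]
force: [-0.4, 0.7, -2.2]
finger_gap: 0.577
gripper_force: 42.7
```

Emit:
drive_tool([
  [0,0,0.001,0,0,0,-1],
  [0,0,0,0,0,0,1],
  [0,0,0,0,0,0,1],
  [0,0,0,0,0,0,1],
  [0,0,0,0,0,0,1],
  [0,0,-0.02,0,0,0,1],
  [0,0,-0.04,0,0,0,1],
  [0,0,-0.04,0,0,0,1],
])

```text
t: 8.5
tcp_pos: [0.5473, 0.1526, 0.153]
tool_rot: [0.755, 0.655, -0.001, -0.001]
force: [1.2, 0.6, 0.0]
finger_gap: 1.002
gripper_force: 0.0
```

```bash
python3 - <<'E'
from h import *
plan(.531,.33,.20,141.8,8,1)
E
```

```text
at [0.5473 0.1526 0.153 ] 81.87
[[0.022,-0.005,-0.006,0,0,-7.49,1],[0.022,-0.002,-0.006,0,0,-7.49,1],[0.022,0.0,-0.006,0,0,-7.49,1],[0.022,0.004,-0.005,0,0,-7.49,1],[0.021,0.006,-0.006,0,0,-7.49,1],[0.021,0.009,-0.006,0,0,-7.49,1],[0.019,0.012,-0.006,0,0,-7.49,1],[0.0171,0.0138,-0.006,0,0,-7.49,1]]
```

Emit:
drive_tool([
  [0.022,-0.005,-0.006,0,0,-7.49,1],
  [0.022,-0.002,-0.006,0,0,-7.49,1],
  [0.022,0,-0.006,0,0,-7.49,1],
  [0.022,0.004,-0.005,0,0,-7.49,1],
  [0.021,0.006,-0.006,0,0,-7.49,1],
  [0.021,0.009,-0.006,0,0,-7.49,1],
  [0.019,0.012,-0.006,0,0,-7.49,1],
  [0.017,0.014,-0.006,0,0,-7.49,1],
  [0,0,0,0,0,0,1],
  [0,0,0,0,0,0,1],
])

```text
t: 9.5
tcp_pos: [0.5316, 0.3302, 0.1996]
tool_rot: [0.327, 0.945, -0.0, -0.0]
force: [0.4, -0.9, 0.0]
finger_gap: 1.003
gripper_force: 0.0
```

Emit:
drive_tool([
  [0,0,0,0,0,0,1],
  [0,0,0,0,0,0,1],
])

```text
t: 9.7
tcp_pos: [0.5319, 0.3291, 0.1994]
tool_rot: [0.328, 0.945, -0.001, -0.0]
force: [-0.2, 0.7, 0.0]
finger_gap: 0.999
gripper_force: 0.0
```

```bash
python3 - <<'E'
from h import *
wfit(.476,.373,.038,f='w3.png')
s=plan(.4765,.3735,.12,141.8,3,1)
E
```

```text
t 9.7 tcp [0.5319 0.3291 0.1994] qd 0.003 F [-0.2  0.7  0. ]
1886 [477.  373.5] [50.2 40.7] 51.58 0.04307167820472527
at [0.532  0.3292 0.1994] 141.69
[[0.024,0.0,0.026,0,0,-0.04,1],[0.023,0.0,0.027,0,0,-0.04,1],[0.024,0.0004,0.0264,0,0,-0.04,1]]
```

View pics/w3.png

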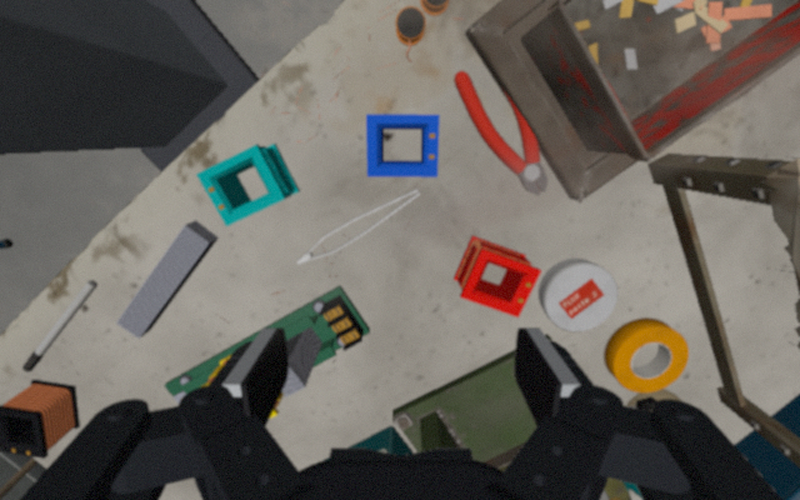

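Emit:
drive_tool([
  [0.024,0,0.026,0,0,0,0.7],
  [0.023,0,0.027,0,0,0,0.7],
  [0.024,0,0.026,0,0,0,0.7],
  [0,0,0.024,0,0,0,0.7],
  [0,0,0.023,0,0,0,0.7],
  [0,0,0.024,0,0,0,0.7],
  [0,0,0.023,0,0,0,0.7],
  [0,0,0,0,0,0,0.7],
  [0,0,0,0,0,0,0.7],
])

```text
t: 10.65
tcp_pos: [0.4763, 0.3737, 0.0267]
tool_rot: [0.328, 0.945, -0.0, -0.0]
force: [0.2, 0.2, 0.1]
finger_gap: 0.851
gripper_force: 0.0
```

Emit:
drive_tool([
  [0,0,0,0,0,0,-1],
  [0,0,0,0,0,0,-1],
  [0,0,0,0,0,0,-1],
  [0,0,0,0,0,0,-1],
], newtons=40)

```text
t: 11.05
tcp_pos: [0.4773, 0.3746, 0.0284]
tool_rot: [0.327, 0.945, 0.001, 0.001]
force: [-0.1, -0.5, 6.2]
finger_gap: 0.578
gripper_force: 43.6
```

```bash
python3 - <<'E'
from h import *
s=manip.sense();p=s['tcp_pos']
s=plan(p[0],p[1],.165,141.7,4,-1)
plan(.541,.102,.17,81.8,8,-1,s)
E
```

```text
at [0.4773 0.3746 0.0284] 141.79
[[0.0,0.0,-0.034,0,0,0.02,-1],[0.0,0.0,-0.034,0,0,0.02,-1],[0.0,0.0,-0.034,0,0,0.02,-1],[0.0,0.0,-0.0346,0,0,0.02,-1]]
[[-0.027,-0.022,-0.001,0,0,7.49,-1],[-0.03,-0.018,-0.0,0,0,7.49,-1],[-0.032,-0.014,-0.001,0,0,7.49,-1],[-0.034,-0.009,-0.001,0,0,7.49,-1],[-0.035,-0.006,-0.0,0,0,7.49,-1],[-0.035,-0.0,-0.001,0,0,7.49,-1],[-0.034,0.003,-0.0,0,0,7.49,-1],[-0.0343,0.0088,-0.001,0,0,7.49,-1]]
```

Emit:
drive_tool([
  [0,0,-0.034,0,0,0,-1],
  [0,0,-0.034,0,0,0,-1],
  [0,0,-0.034,0,0,0,-1],
  [0,0,-0.035,0,0,0,-1],
  [-0.027,-0.022,-0.001,0,0,7.49,-1],
  [-0.03,-0.018,0,0,0,7.49,-1],
  [-0.032,-0.014,-0.001,0,0,7.49,-1],
  [-0.034,-0.009,-0.001,0,0,7.49,-1],
  [-0.035,-0.006,0,0,0,7.49,-1],
  [-0.035,0,-0.001,0,0,7.49,-1],
])

```text
t: 12.05
tcp_pos: [0.5242, 0.168, 0.1677]
tool_rot: [0.665, 0.746, -0.0, -0.0]
force: [0.8, 0.1, -2.2]
finger_gap: 0.578
gripper_force: 42.7
```

Emit:
drive_tool([
  [-0.034,0.003,0,0,0,7.49,-1],
  [-0.034,0.009,-0.001,0,0,7.49,-1],
  [0,0,0,0,0,0,-1],
  [0,0,0,0,0,0,-1],
  [0,0,0,0,0,0,-1],
  [0,0,0,0,0,0,-1],
])

```text
t: 12.65
tcp_pos: [0.5398, 0.1031, 0.1687]
tool_rot: [0.755, 0.656, -0.0, -0.0]
force: [0.0, -0.9, -2.0]
finger_gap: 0.577
gripper_force: 42.7
```

```bash
python3 - <<'E'
from h import *
print(manip.sense()['tool_rot'])
rel(.548,.151,'w4.png')
E
```

```text
[ 7.54722981e-01  6.56043490e-01 -2.05282707e-04 -3.45411070e-04]
tcp u,v [-0.0012 -0.0485] z 0.1687 coil z 0.183 v range [-0.0708 -0.0278] mid -0.0493
limb -0.05 433 u [-0.0111  0.0112] v [-0.0505 -0.04  ]
limb 0 865 u [-0.0114  0.0116] v [-0.0076  0.0099]
limb 0.05 1064 u [-0.0116  0.0114] v [0.0418 0.0596]
```

View pics/w4.png

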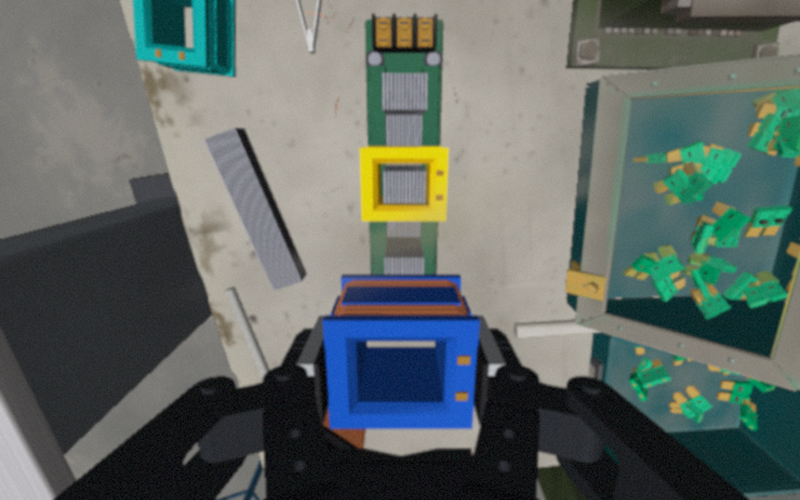

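Emit:
drive_tool([
  [-0.0005,0.001,0.02,0,0,0,-1],
  [0,0,0.02,0,0,0,-1],
  [0,0,0.012,0,0,0,-1],
  [0,0,0,0,0,0,-1],
  [0,0,0.006,0,0,0,-1],
  [0,0,0.006,0,0,0,-1],
  [0,0,0.006,0,0,0,-1],
  [0,0,0,0,0,0,-1],
])

```text
t: 13.5
tcp_pos: [0.5409, 0.1012, 0.0982]
tool_rot: [0.755, 0.655, -0.0, -0.0]
force: [0.4, -0.3, -1.8]
finger_gap: 0.576
gripper_force: 42.8
```

Emit:
drive_tool([
  [0.0013,0,0.008,0,0,0,-1],
  [0,0,0.008,0,0,0,-1],
  [0,0,0.008,0,0,0,-1],
  [0,0,0.008,0,0,0,-1],
  [0,0,0.006,0,0,0,-1],
  [0,0,0.005,0,0,0,-1],
  [0,0,0.0015,0,0,0,-1],
  [0,0,0,0,0,0,-1],
  [0,0,0,0,0,0,-1],
])

```text
t: 14.4
tcp_pos: [0.5414, 0.1026, 0.0545]
tool_rot: [0.755, 0.655, -0.0, -0.0]
force: [-1.4, -0.3, 1.6]
finger_gap: 0.581
gripper_force: 43.0
```

Emit:
drive_tool([
  [0,0,0,0,0,0,1],
  [0,0,0,0,0,0,1],
  [0,0,0,0,0,0,1],
  [0,0,0,0,0,0,1],
  [0,0,-0.02,0,0,0,1],
  [0,0,-0.04,0,0,0,1],
  [0,0,-0.045,0,0,0,1],
  [0,0,-0.02,0,0,0,1],
])

```text
t: 15.2
tcp_pos: [0.5434, 0.1026, 0.183]
tool_rot: [0.755, 0.655, 0.002, 0.002]
force: [0.2, 0.7, 0.3]
finger_gap: 1.0
gripper_force: 0.0
```

```bash
python3 - <<'E'
from h import *
plan(.575,.29,.20,121.3,7,1)
for n in('top','scene'):
    P=cloud(dict(np.load(n+'0.npz'))).reshape(-1,3)
    for z0,z1 in((.03,.06),(.06,.1),(.1,.2),(.2,.3),(.3,.6)):
        k=(P[:,2]>z0)&(P[:,2]<z1)&(P[:,1]>.22)&(P[:,1]<.5)&(P[:,0]>.63)&(P[:,0]<.95)
        if k.sum()>5: Q=P[k]; i=Q[:,0].argsort()[:4]; print(n,z0,k.sum(),Q[i].round(3).tolist())
E
```

```text
at [0.5434 0.1026 0.183 ] 81.88
[[0.027,0.001,-0.002,0,0,-5.63,1],[0.027,0.003,-0.003,0,0,-5.63,1],[0.027,0.006,-0.002,0,0,-5.63,1],[0.025,0.009,-0.003,0,0,-5.63,1],[0.025,0.011,-0.002,0,0,-5.63,1],[0.024,0.013,-0.003,0,0,-5.63,1],[0.022,0.0157,-0.002,0,0,-5.63,1]]
top 0.03 359 [[0.631, 0.369, 0.046], [0.631, 0.36, 0.032], [0.631, 0.362, 0.045], [0.631, 0.367, 0.043]]
top 0.06 440 [[0.676, 0.225, 0.099], [0.684, 0.264, 0.098], [0.684, 0.261, 0.098], [0.686, 0.28, 0.1]]
top 0.1 4354 [[0.647, 0.5, 0.138], [0.651, 0.5, 0.139], [0.651, 0.499, 0.136], [0.653, 0.499, 0.136]]
top 0.2 1812 [[0.635, 0.458, 0.29], [0.636, 0.457, 0.289], [0.636, 0.461, 0.287], [0.637, 0.462, 0.29]]
top 0.3 6160 [[0.635, 0.47, 0.304], [0.635, 0.468, 0.304], [0.635, 0.472, 0.302], [0.636, 0.469, 0.306]]
scene 0.03 1037 [[0.63, 0.375, 0.044], [0.631, 0.367, 0.045], [0.631, 0.372, 0.044], [0.632, 0.364, 0.043]]
scene 0.06 1050 [[0.674, 0.226, 0.099], [0.675, 0.228, 0.1], [0.681, 0.221, 0.093], [0.683, 0.228, 0.1]]
scene 0.1 3668 [[0.671, 0.222, 0.107], [0.672, 0.224, 0.11], [0.672, 0.221, 0.112], [0.672, 0.221, 0.109]]
scene 0.2 2216 [[0.635, 0.46, 0.288], [0.636, 0.46, 0.293], [0.636, 0.461, 0.291], [0.636, 0.459, 0.291]]
scene 0.3 3824 [[0.634, 0.472, 0.304], [0.634, 0.471, 0.307], [0.634, 0.475, 0.303], [0.634, 0.464, 0.308]]
```

Emit:
drive_tool([
  [0.027,0.001,-0.002,0,0,-5.63,1],
  [0.027,0.003,-0.003,0,0,-5.63,1],
  [0.027,0.006,-0.002,0,0,-5.63,1],
  [0.025,0.009,-0.003,0,0,-5.63,1],
  [0.025,0.011,-0.002,0,0,-5.63,1],
  [0.024,0.013,-0.003,0,0,-5.63,1],
  [0.022,0.016,-0.002,0,0,-5.63,1],
  [0,0,0,0,0,0,1],
  [0,0,0,0,0,0,0.4],
  [0,0,0,0,0,0,0.4],
])

```text
t: 16.2
tcp_pos: [0.5729, 0.2892, 0.1959]
tool_rot: [0.491, 0.871, -0.001, -0.0]
force: [0.1, -0.8, -1.0]
finger_gap: 0.702
gripper_force: 0.0
```

Emit:
drive_tool([
  [0,0,0,0,0,0,0.4],
  [0,0,0,0,0,0,0.4],
])

```text
t: 16.4
tcp_pos: [0.5734, 0.2891, 0.1963]
tool_rot: [0.491, 0.871, -0.0, -0.0]
force: [0.9, -0.6, 0.2]
finger_gap: 0.701
gripper_force: 0.0
```

```bash
python3 - <<'E'
from h import *
wfit(.604,.368,.036,f='w5.png')
s=manip.sense();print(s['finger_gap'])
s=plan(.604,.368,.12,121.3,3,.4)
wfit(.668,.414,.034,.014,.03)
E
```

```text
t 16.4 tcp [0.5734 0.2891 0.1963] qd 0.005 F [ 0.9 -0.6  0.2]
1885 [605.5 369.3] [51.  41.6] 31.38 0.04299198156770051
0.6965924925022768
at [0.5735 0.2892 0.1963] 121.21
[[0.017,0.022,0.025,0,0,-0.03,0.4],[0.017,0.023,0.026,0,0,-0.03,0.4],[0.0175,0.0219,0.0253,0,0,-0.03,0.4]]
t 16.45 tcp [0.5735 0.2892 0.1963] qd 0.004 F [0.4 0.4 0.5]
3597 [668.9 415.1] [62.6 62.2] 82.33 0.02046439584987586
```

View pics/w5.png

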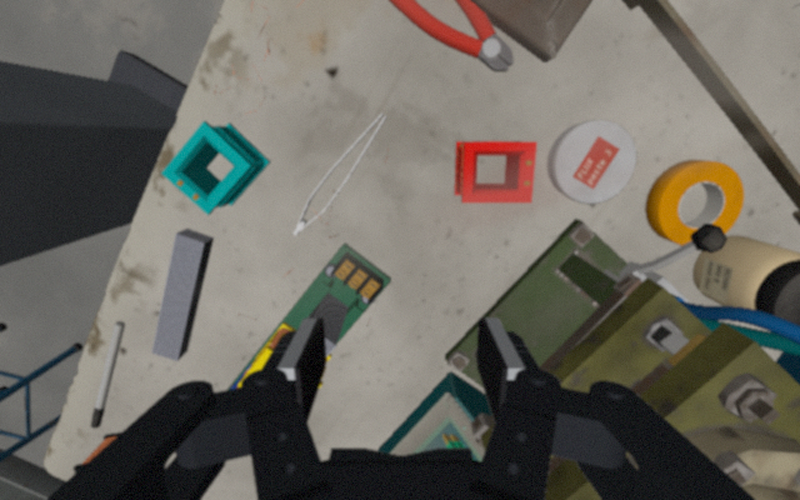

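Emit:
drive_tool([
  [0.017,0.022,0.025,0,0,0,0.4],
  [0.017,0.023,0.026,0,0,0,0.4],
  [0.0175,0.0231,0.025,0,0,0,0.4],
  [0,0,0,0,0,0,0.4],
  [0,0,0,0,0,0,0.4],
  [0,0,0.02,0,0,0,0.4],
  [0,0,0.02,0,0,0,0.4],
  [0,0,0.02,0,0,0,0.4],
  [0,0,0.01,0,0,0,0.4],
  [0,0,0,0,0,0,0.4],
])

```text
t: 17.5
tcp_pos: [0.6043, 0.3683, 0.0499]
tool_rot: [0.491, 0.871, -0.001, -0.001]
force: [-0.3, -0.7, 0.1]
finger_gap: 0.7
gripper_force: 0.0
```

Emit:
drive_tool([
  [0,0.0005,0.005,0,0,0,0.4],
  [0,0,0.004,0,0,0,0.4],
  [0,0,0,0,0,0,0.4],
  [0,0,0,0,0,0,-1],
  [0,0,0,0,0,0,-1],
  [0,0,0,0,0,0,-1],
  [0,0,0,0,0,0,-1],
], newtons=40)

```text
t: 18.2
tcp_pos: [0.6058, 0.37, 0.042]
tool_rot: [0.49, 0.872, 0.0, 0.0]
force: [0.3, -0.0, 3.4]
finger_gap: 0.575
gripper_force: 43.9
```

```bash
python3 - <<'E'
from h import *
s=manip.sense();p=s['tcp_pos']
s=plan(p[0],p[1],.185,121.3,4,-1)
plan(.555,.2005,.185,81.8,6,-1,s)
E
```

```text
at [0.6058 0.37   0.042 ] 121.29
[[0.0,0.0,-0.036,0,0,-0.0,-1],[0.0,0.0,-0.035,0,0,-0.0,-1],[0.0,0.0,-0.036,0,0,-0.0,-1],[0.0,0.0,-0.036,0,0,-0.0,-1]]
[[-0.02,-0.022,-0.0,0,0,6.58,-1],[-0.022,-0.019,-0.0,0,0,6.58,-1],[-0.024,-0.017,-0.0,0,0,6.58,-1],[-0.026,-0.014,-0.0,0,0,6.58,-1],[-0.028,-0.011,-0.0,0,0,6.58,-1],[-0.028,-0.0078,-0.0,0,0,6.58,-1]]
```

Emit:
drive_tool([
  [0,0,-0.036,0,0,0,-1],
  [0,0,-0.035,0,0,0,-1],
  [0,0,-0.036,0,0,0,-1],
  [0,0,-0.036,0,0,0,-1],
  [-0.02,-0.022,0,0,0,6.58,-1],
  [-0.022,-0.019,0,0,0,6.58,-1],
  [-0.024,-0.017,0,0,0,6.58,-1],
  [-0.026,-0.014,0,0,0,6.58,-1],
  [-0.028,-0.011,0,0,0,6.58,-1],
  [-0.028,-0.008,0,0,0,6.58,-1],
])

```text
t: 19.2
tcp_pos: [0.5533, 0.1991, 0.1837]
tool_rot: [0.757, 0.653, -0.001, -0.0]
force: [1.1, -0.5, -1.8]
finger_gap: 0.574
gripper_force: 43.3
```

Emit:
drive_tool([
  [0,0,0,0,0,0,-1],
  [0,0,0,0,0,0,-1],
  [0,0,0,0,0,0,-1],
  [0,0,0,0,0,0,-1],
])

```text
t: 19.6
tcp_pos: [0.5546, 0.2013, 0.1842]
tool_rot: [0.755, 0.655, 0.0, -0.0]
force: [-0.1, 0.5, -1.6]
finger_gap: 0.572
gripper_force: 43.4
```

```bash
sed -i "s/zt=s\[2\]+.0155/zt=s[2]+dz/;s/half=.018/half=.018,dz=.0155/" h.py; python3 - <<'E'
from h import *
print(manip.sense()['tool_rot'],manip.sense()['tcp_pos'])
rel(.548,.151,'w6.png',dz=.001)
E
```

```text
[ 7.55284752e-01  6.55396738e-01  2.43467965e-04 -4.58797345e-06] [0.55463705 0.20128115 0.18417612]
tcp u,v [-0.0007  0.0507] z 0.1842 coil z 0.1849 v range [0.0291 0.072 ] mid 0.0506
limb -0.05 73 u [-0.0112  0.0113] v [-0.0587 -0.055 ]
limb 0 222 u [-0.0114  0.0112] v [0.0026 0.0097]
limb 0.05 380 u [-0.0117  0.0113] v [0.0502 0.06  ]
```

View pics/w6.png

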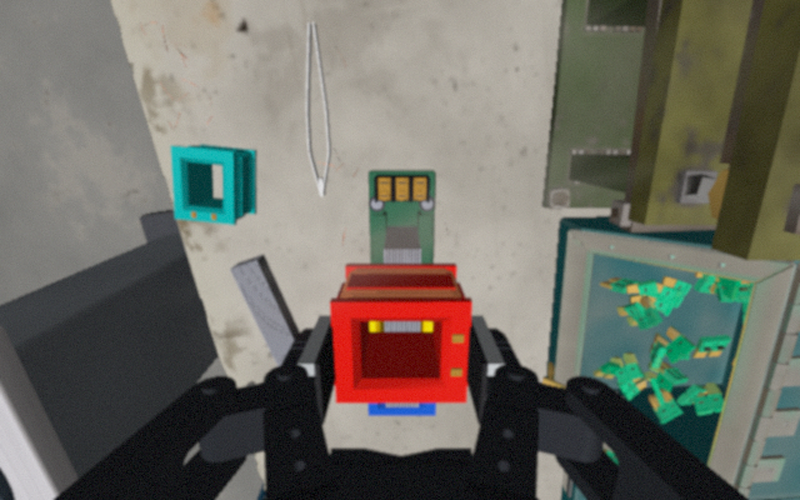

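Emit:
drive_tool([
  [0,0.0005,0.02,0,0,0,-1],
  [0,0,0.02,0,0,0,-1],
  [0,0,0.014,0,0,0,-1],
  [0,0,0,0,0,0,-1],
  [0,0,0.006,0,0,0,-1],
  [0,0,0.006,0,0,0,-1],
  [0,0,0.006,0,0,0,-1],
  [0,0,0,0,0,0,-1],
])

```text
t: 20.45
tcp_pos: [0.5544, 0.2001, 0.1117]
tool_rot: [0.756, 0.655, -0.0, -0.0]
force: [-0.2, 0.6, -2.2]
finger_gap: 0.574
gripper_force: 43.3
```

Emit:
drive_tool([
  [0.0008,0.0003,0.008,0,0,0,-1],
  [0,0,0.008,0,0,0,-1],
  [0,0,0.008,0,0,0,-1],
  [0,0,0.008,0,0,0,-1],
  [0,0,0.006,0,0,0,-1],
  [0,0,0.004,0,0,0,-1],
  [0,0,0.0015,0,0,0,-1],
  [0,0,0,0,0,0,-1],
  [0,0,0,0,0,0,-1],
])

```text
t: 21.35
tcp_pos: [0.5555, 0.201, 0.069]
tool_rot: [0.756, 0.655, 0.0, 0.0]
force: [-0.9, 0.2, -2.0]
finger_gap: 0.57
gripper_force: 43.3
```

Emit:
drive_tool([
  [0,0,0.001,0,0,0,-1],
  [0,0,0,0,0,0,1],
  [0,0,0,0,0,0,1],
  [0,0,0,0,0,0,1],
  [0,0,0,0,0,0,1],
  [0,0,-0.02,0,0,0,1],
  [0,0,-0.04,0,0,0,1],
  [0,0,-0.045,0,0,0,1],
])

```text
t: 22.15
tcp_pos: [0.5541, 0.2007, 0.1726]
tool_rot: [0.756, 0.655, -0.002, -0.001]
force: [0.9, 0.3, 0.2]
finger_gap: 0.996
gripper_force: 0.0
```

```bash
python3 - <<'E'
from h import *
plan(.45,.07,.2,100.8,5,1)
E
```

```text
at [0.5541 0.2007 0.1726] 81.8
[[-0.029,-0.017,-0.005,0,0,-3.8,1],[-0.028,-0.019,-0.006,0,0,-3.8,1],[-0.026,-0.02,-0.005,0,0,-3.8,1],[-0.025,-0.022,-0.006,0,0,-3.8,1],[-0.0232,-0.0242,-0.0054,0,0,-3.8,1]]
```

Emit:
drive_tool([
  [-0.029,-0.017,-0.005,0,0,-3.8,1],
  [-0.028,-0.019,-0.006,0,0,-3.8,1],
  [-0.026,-0.02,-0.005,0,0,-3.8,1],
  [-0.025,-0.022,-0.006,0,0,-3.8,1],
  [-0.023,-0.024,-0.005,0,0,-3.8,1],
  [0,0,0,0,0,0,0.2],
  [0,0,0,0,0,0,0.2],
  [0,0,0,0,0,0,0.2],
  [0,0,0,0,0,0,0.2],
])

```text
t: 23.05
tcp_pos: [0.4522, 0.0711, 0.1997]
tool_rot: [0.637, 0.771, 0.0, 0.0]
force: [-0.0, 0.1, 0.3]
finger_gap: 0.598
gripper_force: 0.0
```

```bash
python3 - <<'E'
from h import *
C=wfit(.4375,.139,.075,.012,.022,f='w7.png').reshape(-1,3)
a=np.radians(81.8); V=np.array([np.cos(a),np.sin(a)]);U=np.array([V[1],-V[0]])
q=C[:,:2]-[.548,.1515];u,v=q@U,q@V
for vc in(-.05,0,.05):
    k=(abs(v-vc)<.026)&(abs(u)<.032)&(C[:,2]>.06)&(C[:,2]<.0725); k2=(abs(v-vc)<.015)&(abs(u)<.02)&(C[:,2]>.0735)
    print(vc,k.sum(),np.percentile(C[k,2],[5,50,95]).round(4),'u',np.percentile(u[k],[1,99]).round(4),'v',np.percentile(v[k],[1,99]).round(4),'limb',k2.sum(),'u',np.percentile(u[k2],[1,99]).round(4),'v',np.percentile(v[k2],[1,99]).round(4),np.median(C[k2,2]))
plan(.4375,.139,.10,100.8,3,.2)
E
```

```text
t 23.05 tcp [0.4522 0.0711 0.1997] qd 0.005 F [-0.   0.1  0.3]
3190 [437.7 141.6] [ 23.7 117.9] 10.57 0.017191922201984955
-0.05 2108 [0.0634 0.0688 0.0703] u [-0.0252  0.0244] v [-0.0704 -0.0296] limb 584 u [-0.012  0.011] v [-0.0583 -0.0407] 0.07499477345914801
0 2508 [0.0636 0.0688 0.0703] u [-0.0256  0.0243] v [-0.0204  0.0215] limb 720 u [-0.0121  0.0115] v [-0.009  0.009] 0.07508035755506182
0.05 3043 [0.063  0.0689 0.0705] u [-0.0252  0.0245] v [0.0287 0.0707] limb 808 u [-0.0121  0.0114] v [0.0409 0.0587] 0.0751019618550374
at [0.452  0.0711 0.1996] 100.86
[[0.023,-0.0,0.033,0,0,0.02,0.2],[0.023,-0.001,0.033,0,0,0.02,0.2],[0.0234,-0.0005,0.0336,0,0,0.02,0.2]]
```

View pics/w7.png

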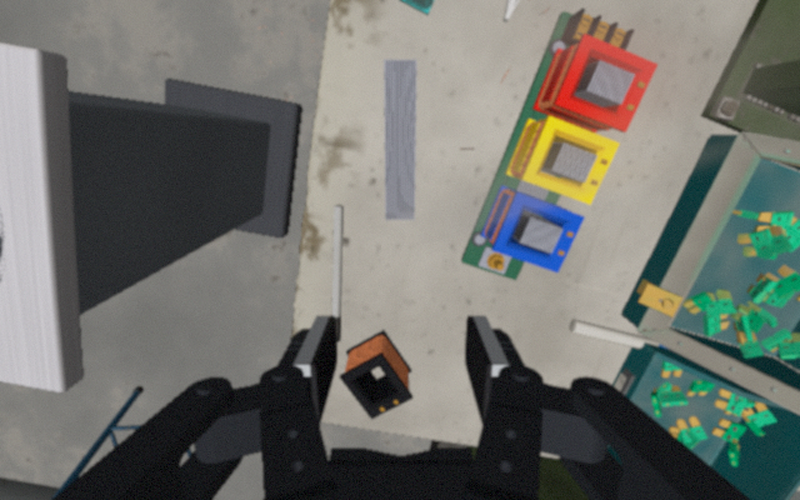

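Emit:
drive_tool([
  [0.023,0,0.033,0,0,0,0.2],
  [0.024,-0.001,0.033,0,0,0,0.2],
  [0.024,0,0.034,0,0,0,0.2],
  [0,0,0.025,0,0,0,0.2],
  [0,0,0.025,0,0,0,0.2],
  [0,0,0.02,0,0,0,0.2],
  [0,0,0.01,0,0,0,0.2],
  [0,0,0,0,0,0,0.2],
  [0,0,0,0,0,0,0.2],
])

```text
t: 24.0
tcp_pos: [0.4374, 0.1403, 0.02]
tool_rot: [0.637, 0.771, 0.0, 0.0]
force: [0.1, -0.4, 0.4]
finger_gap: 0.604
gripper_force: 0.0
```

Emit:
drive_tool([
  [0,0,0.002,0,0,0,0.2],
  [0,0,0,0,0,0,-1],
  [0,0,0,0,0,0,-1],
  [0,0,0,0,0,0,-1],
  [0,0,0,0,0,0,-1],
  [0,0,0,0,0,0,-1],
], newtons=80)

```text
t: 24.6
tcp_pos: [0.4378, 0.1401, 0.0189]
tool_rot: [0.637, 0.77, 0.001, 0.001]
force: [-0.5, -0.2, 6.1]
finger_gap: 0.25
gripper_force: 79.1
```

```bash
python3 - <<'E'
from h import *
s=manip.sense();p=s['tcp_pos']
s=plan(p[0],p[1],.16,100.8,4,-1)
plan(.548,.1515,.16,81.8,5,-1,s)
E
```

```text
at [0.4378 0.1401 0.0189] 100.79
[[0.0,0.0,-0.035,0,0,-0.0,-1],[0.0,0.0,-0.036,0,0,-0.0,-1],[0.0,0.0,-0.035,0,0,-0.0,-1],[0.0,0.0,-0.0351,0,0,-0.0,-1]]
[[-0.002,0.022,-0.0,0,0,3.8,-1],[-0.0,0.022,-0.0,0,0,3.8,-1],[0.001,0.022,-0.0,0,0,3.8,-1],[0.002,0.022,-0.0,0,0,3.8,-1],[0.0043,0.0222,-0.0,0,0,3.8,-1]]
```

Emit:
drive_tool([
  [0,0,-0.015,0,0,0,-1],
  [0,0,-0.03,0,0,0,-1],
  [0,0,-0.03,0,0,0,-1],
  [0,0,-0.035,0,0,0,-1],
  [0,0,-0.03,0,0,0,-1],
  [-0.002,0.022,0,0,0,3.8,-1],
  [0,0.022,0,0,0,3.8,-1],
  [0.001,0.022,0,0,0,3.8,-1],
  [0.002,0.022,0,0,0,3.8,-1],
  [0.004,0.022,0,0,0,3.8,-1],
])

```text
t: 25.6
tcp_pos: [0.5468, 0.1511, 0.1575]
tool_rot: [0.757, 0.654, -0.001, -0.0]
force: [-0.2, -0.7, -3.5]
finger_gap: 0.255
gripper_force: 79.3
```

Emit:
drive_tool([
  [0,0,0,0,0,0,-1],
  [0,0,0,0,0,0,-1],
  [0,0,0,0,0,0,-1],
  [0,0,0,0,0,0,-1],
])

```text
t: 26.0
tcp_pos: [0.5455, 0.1511, 0.1575]
tool_rot: [0.756, 0.655, -0.001, -0.001]
force: [0.1, -0.2, -3.6]
finger_gap: 0.251
gripper_force: 79.3
```

```bash
python3 - <<'E'
from h import *
s=manip.sense();p=s['tcp_pos'];print(p,s['tool_rot'],s['finger_gap'])
d=snap('wrist');save(d,'w8.png',None,1.25);C=cloud(d).reshape(-1,3)
a=np.radians(81.8); V=np.array([np.cos(a),np.sin(a)]);U=np.array([V[1],-V[0]])
q=C[:,:2]-[.548,.1515];u,v=q@U,q@V; z=C[:,2]
k=(abs(u)<.008)&(z>.135)
for v0 in np.arange(-.07,.07,.02):
    m=k&(v>v0)&(v<v0+.02)
    if m.sum(): print(v0.round(2),m.sum(),np.percentile(z[m],[5,50,95]).round(4),v[m].max().round(4),v[m].min().round(4))
m=(z>.147)&(v>.025)&(v<.06)&(abs(u)<.03);print('far part u',np.percentile(u[m],[1,99]))
m=(z>.147)&(z<.17)&(v<-.025)&(v>-.07)&(abs(u)<.014);print('near part',m.sum(),np.percentile(u[m],[1,99]) if m.any() else 0)
E
```

```text
[0.54549889 0.15112916 0.15753896] [ 7.55681836e-01  6.54938051e-01 -8.40770932e-04 -6.35621992e-04] 0.2509664020130607
-0.07 6 [0.1542 0.1546 0.1551] -0.0501 -0.0506
-0.05 945 [0.1547 0.1556 0.1565] -0.03 -0.0499
-0.03 1150 [0.1547 0.1556 0.1567] -0.01 -0.03
-0.01 2111 [0.1548 0.1562 0.2267] 0.01 -0.01
0.01 3424 [0.1548 0.2209 0.2305] 0.03 0.01
0.03 1673 [0.1545 0.1557 0.1567] 0.05 0.03
0.05 1012 [0.1435 0.1555 0.1567] 0.0593 0.05
far part u [-0.0141531   0.00887613]
near part 1758 [-0.01374152  0.0087895 ]
```

View pics/w8.png

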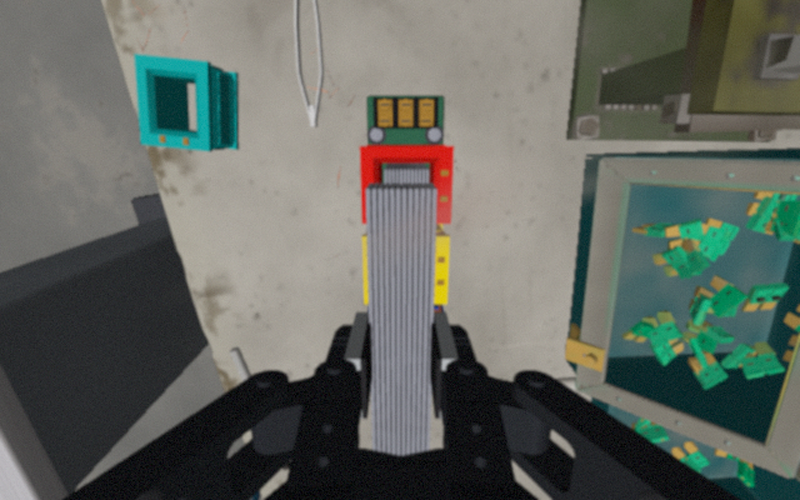

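Emit:
drive_tool([
  [0,0.0025,0.015,0,0,0,-1],
  [0,0,0.015,0,0,0,-1],
  [0,0,0.012,0,0,0,-1],
  [0,0,0.008,0,0,0,-1],
  [0,0,0.005,0,0,0,-1],
  [0,0,0.003,0,0,0,-1],
  [0,0,0,0,0,0,-1],
  [0,0,0,0,0,0,-1],
])

```text
t: 26.85
tcp_pos: [0.5499, 0.1509, 0.1002]
tool_rot: [0.756, 0.655, 0.0, 0.0]
force: [0.4, -0.5, -2.8]
finger_gap: 0.252
gripper_force: 79.4
```

Emit:
drive_tool([
  [0,-0.0017,0.002,0,0,0,-1],
  [0,0,0.0015,0,0,0,-1],
  [0,0,0.001,0,0,0,-1],
  [0,0,0,0,0,0,-1],
  [0,0,0,0,0,0,-1],
])

```text
t: 27.35
tcp_pos: [0.5479, 0.1511, 0.0953]
tool_rot: [0.756, 0.655, 0.0, 0.0]
force: [0.0, 0.4, -3.7]
finger_gap: 0.256
gripper_force: 79.4
```

Not yet in contact; ease down, then release.

Emit:
drive_tool([
  [0,0,0.0005,0,0,0,-1],
  [0,0,0.0005,0,0,0,-1],
  [0,0,0,0,0,0,-1],
  [0,0,0,0,0,0,-1],
])

```text
t: 27.75
tcp_pos: [0.548, 0.1511, 0.0949]
tool_rot: [0.756, 0.655, 0.0, 0.0]
force: [-2.0, -0.4, 4.0]
finger_gap: 0.258
gripper_force: 80.2
```

Emit:
drive_tool([
  [0,0,0,0,0,0,0],
  [0,0,0,0,0,0,0.3],
  [0,0,0,0,0,0,0.3],
  [0,0,0,0,0,0,0.3],
  [0,0,-0.02,0,0,0,0.3],
  [0,0,-0.04,0,0,0,0.3],
  [0,0,-0.04,0,0,0,0.3],
  [-0.04,0,-0.02,0,0,0,0.3],
  [-0.04,0,0,0,0,0,0.3],
  [0,0,0,0,0,0,0.3],
])

```text
t: 28.75
tcp_pos: [0.5365, 0.0684, 0.2153]
tool_rot: [0.757, 0.653, 0.0, 0.001]
force: [0.8, -0.2, -0.8]
finger_gap: 0.651
gripper_force: 0.0
```

Emit:
drive_tool([
  [0,0,0,0,0,0,0.3],
  [0,0,0,0,0,0,0.3],
  [0,0,0,0,0,0,0.3],
])

```text
t: 29.05
tcp_pos: [0.5363, 0.0729, 0.2138]
tool_rot: [0.755, 0.655, -0.0, -0.0]
force: [-0.3, 0.2, -0.1]
finger_gap: 0.649
gripper_force: 0.0
```

```bash
python3 - <<'E'
from h import *
C=wfit(.548,.1515,.075,.085,.1,f='w9.png').reshape(-1,3)
m=(C[:,2]>.085)&(C[:,2]<.1)&(np.hypot(C[:,0]-.548,C[:,1]-.1515)<.07);A=np.c_[C[m,:2]-[.548,.1515],np.ones(m.sum())];print('plane',np.linalg.lstsq(A,C[m,2],rcond=None)[0])
C=wfit(.548,.1515,.095,.022,.0255).reshape(-1,3)
E
```

```text
t 29.05 tcp [0.5363 0.0729 0.2138] qd 0.004 F [-0.3  0.2 -0.1]
5115 [547.9 152.2] [117.9  23.8] 81.75 0.09318832588996798
plane [-0.0003056   0.00165192  0.09315978]
t 29.1 tcp [0.5363 0.0729 0.2138] qd 0.002 F [ 0.8  0.1 -0.2]
396 [548.6 153. ] [179.3  43.3] 81.78 0.02422097706496218
```

View pics/w9.png

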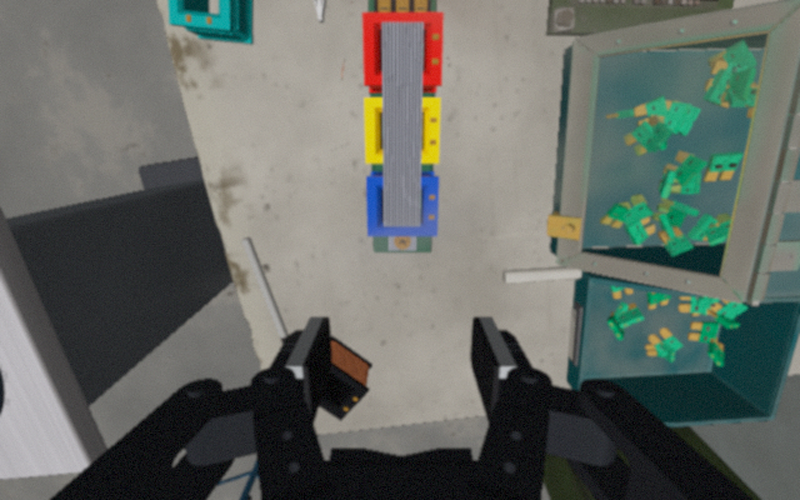

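The bar (display 402, 22–228) lies flat and aligned over red, yellow and blue. It measures (547.9, 152.2) mm, against about 151.9 mm for the core in the same camera. The gripper is clear.

```bash
python3 -c "
from station import manip
print(manip.sign_off())"
```

```text
the job is handed in; nothing more can be done
None
```

The choke is assembled and handed in at about 29 s: red, yellow and blue coils are down on their limbs and the bar lies flat and aligned on top; sign-off returned no verdict, and I never reached for the spare coil, tweezers or tin.

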